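# Hold down the recessed reset of the irrigation line in service

## Task

The drip irrigation controller on the steel table has locked up on the line that is in service, the one its black selector knob points to. Take the orange stylus from its stand, reach it through the guard hole of that line and press the recessed red reset button fully down; keep holding it down with the stylus and finish while you are still holding it, since the memory takes a while to clear. Leave the selector as it is set, do not press the other line's reset, and leave the plant, cup, phone and figurine where they are.

Things in the scene. Friction and masses are not known exactly. Their poses are not given: they have to be found in the camera images.
- controller: White-faced grey box lying on its back, fixed: 170 mm (its x) by 240 mm (its y), face 70 mm above the table. Origin at the centre of its underside; x away from the robot at yaw 0 (to the display side), y left, z up; it turns about z only. The selector's axis is at x -40 mm, y 0; its knob stands 27 mm above the face. The display and four keys are flat
- left_hole (a point): Centre of the mouth of the left line's guard hole, in the plane of the controller's face (x +30, y +75 mm on the controller), with a flat blue ring round it. The round hole is 13 mm wide with a small chamfer and goes straight down through the face plate; the flat red top of the reset button lies 16 mm below the face
- right_hole (a point): The same for the right line (x +30, y -75 mm on the controller), with a flat yellow ring
- selector (a joint): Angle of the black rotary selector (rad). It clicks to one of two positions: +0.82 points to the left (blue) hole, the left line is in service; -0.82 points to the right (yellow) hole, the right line is in service. It starts in either one
- pointer_tip (a point): Tip of the selector's pointer, the end with the white stripe of the knob's 36 by 11 mm bar grip; 22 mm from the selector's axis, 26 mm above the controller's face
- left_reset (a joint): Travel of the left line's red reset button (m): 0 up, 0.005 fully down. A spring holds it up: it begins to move at about 2 N and is fully down at about 6 N
- right_reset (a joint): The same for the right line's reset button
- stylus: Orange reset stylus, 136 mm long, about 45 g, standing tip down in the stand. Origin at its tip, z along it towards the handle (up as it stands). Steel pin 5 mm thick from 0 to 45 mm with a round end, a flange 20 mm across from 45 to 50 mm, then a round handle 13 mm thick from 50 to 136 mm, to be gripped in its middle
- stylus_tip (a point): The tip of the stylus's steel pin (same point as the stylus's origin)
- stand: Black stand block, 64 by 64 mm, 52 mm high, fixed to the table; origin at the centre of its underside. The stylus's pin hangs in a 9 mm wide vertical hole at its centre and the flange rests on its top, so the tip is 7 mm above the table
- cactus_pot: Bystander: terracotta pot with a small cactus, 86 mm across, 122 mm high; origin at the centre of its underside
- paper_cup: Bystander: paper cup, 76 mm across, 85 mm high; origin at the centre of its underside
- phone: Bystander: phone lying flat, 74 by 156 by 9 mm; origin at the centre of its underside
- figurine: Bystander: wooden rabbit figurine, 30 mm across, 71 mm high; origin at the centre of its underside
Mind the look-alikes: they are no part of the job. There is more than one size of the stylus; the job needs the larger. Of the things shaped like the stand, the black one is meant.

How it is judged (in metres and radians):
On the way:
1. the stylus is held by the gripper with its tip clear above the stand (contact force between the fingers and stylus above 2 N and z of stylus_tip in the frame of stand above 0.056 m), for 0.1 s.
At the end, for the whole second after the job is handed in: The stylus, still gripped and at rest, is through the guard hole the selector points to (tip within 7 mm of its axis, 18 mm or more below the face) and holds that reset at least 4 of its 5 mm down; the gripper is clear of the controller; the other reset is up (under 1 mm) (((value of joint selector above 0.5 rad and value of joint left_reset above 0.004 m and value of joint right_reset below 0.001 m and horizontal distance between stylus_tip and left_hole below 0.007 m and z of stylus_tip in the frame of left_hole below -0.018 m) or (value of joint selector below -0.5 rad and value of joint right_reset above 0.004 m and value of joint left_reset below 0.001 m and horizontal distance between stylus_tip and right_hole below 0.007 m and z of stylus_tip in the frame of right_hole below -0.018 m)) and contact force between stylus and controller above 2 N and contact force between the fingers and stylus above 2 N and contact force between each of the arm, the fingers and controller below 0.5 N and linear speed of stylus below 0.02 m/s); the arm keeps its last pose, push and grip.
It fails at once if the reset of the line that is not in service is pressed ((value of joint selector above 0.3 rad and value of joint right_reset above 0.0015 m) or (value of joint selector below -0.3 rad and value of joint left_reset above 0.0015 m)).
It fails at once if the selector is turned (distance of pointer_tip from where it was at the start of the episode above 0.012 m).
It fails at once if the plant, cup, phone or figurine is moved by more than 20 mm or tipped over (distance of any of cactus_pot, paper_cup, phone, figurine from where it was at the start of the episode above 0.02 m or angle between any of cactus_pot, paper_cup, figurine's own z axis and vertical above 0.5 rad).
It also fails if it takes over 48 s, if anything falls off the work surface, if the arm or the gripper's body presses on something with over 40 N, if the wrist force passes 120 N, or if a joint passes its speed limit or range.

## Robot

A 6-joint arm with a two-finger parallel gripper is mounted at the origin on the work surface. World frame = base frame: x ahead of the robot, y to its left, z up, the work surface at z = 0. Lengths are in m, angles in degrees, forces in N, time in s.
With the tool pointing down it reaches from about 0.25 to 0.725 m from the base axis. Payload 4 kg.
Tool frame: the origin (TCP) lies midway between the tips of the shut fingers; the grasp point (between the pads) lies 19 mm behind it; z points along the fingers, y is the line along which they close (so a half turn about z gives the same grasp; the last joint's range is limited). The gripper opens to 85 mm and grips with 20 to 120 N. Pads are 22 mm wide; open, the fingers measure 114 mm over their backs; the gripper's body (76 mm by 85 mm) begins 54 mm behind the grasp point. The pads swing forward as they close: fully open they stand 13 mm farther back than shut.
Start: joints at [66.234, 13.785, 0.286, 76.501, 0, 90], TCP at [0.202, 0.458, 0.231] pointing down, gripper open.
Joint ranges: [-155.79, 155.79], [-60.16, 107.12], [-62.33, 73.08], [-114, 123.19], [-81.49, 82.49], [-180, 180]. Speed limits (degrees/s): [159.86, 159.86, 180, 180, 180, 180].

## Interface

Orientations are given as [roll, pitch, yaw] about the fixed x, y, z axes, in that order (R = Rz(yaw) Ry(pitch) Rx(roll)).
In Python, from cell import env gives the robot as it stands.
- The arm moves only by the tool arm_command, never from a script. Its argument "targets" is text: rows parted by semicolons, each of 4 numbers parted by spaces: the shift along the tool's x, y, z in cm, then the turn about the tool's z in rad. A call has 1 to 10 rows; each row is the pose to reach, as a shift and turn from the pose commanded when the call began, along the tool's axes at that moment; what a row does not reach only later rows make up. A row lasts 1/12 s, in which the tool goes at most 41.7 mm and 7.16 degrees, less where a joint would pass 70% of its speed; a pose out of reach is approached as far as the arm can. A call with a gripper value outside its range is refused whole. "jaw" is the opening, from 0 (shut) to 1 (fully open), set as the call begins (left out, the last holds). The fingers move at their own pace and stop on an object; "squeeze" is the grip in N (left out, the last holds). Time passes only in rows, so rows that repeat a pose let the fingers close. It gives the time, the measured TCP pose, the force, the opening and the grip force at its end, in the units of the state.
- env.get_obs(): the state, without advancing time (a new reading comes with each control period).
- env.read_camera(name): name is "side" or "top" or "wrist"; returns the picture (400x640x3 uint8, blue, green, red); there is no depth.
- env.camera_params(name): a dict with "camera_matrix" (3x3 intrinsics, pixels), "k1" (the pictures are not rectified: a ray, as slopes to the right and down, at radius r is drawn at 1 + k1 r^2 times it, then the intrinsics apply), "origin" and "rotation" of the camera in the world. Camera axes: x right, y down, z forward; pixel columns grow to the right and rows downward; lengths in m; the calibration is good to about 2 mm. A picture is of the moment at which its call begins: read the wrist's pose just before it. camera_params takes no time and is no camera call; for the wrist camera it gives the pose at the moment of the call.
- env.close_job(): hands the job in; it is judged then, once.
The state is a dict: "clock": time; "joint_positions": joint angles; "qvel": joint speeds; "tau": joint torques, N m; "eef_pos": TCP position; "orientation": TCP orientation; "wrist_force": force on the tool from outside, world axes, zero at the start; "torque": the same for the moment, N m; "opening": finger opening in m; "finger_force": force on a finger pad.
Only numpy, scipy, OpenCV 4.12 (cv2) and the standard library are available. Lean on these libraries where they do the work, as an engineer would, in place of code of your own. Each camera call takes 0.05 s, during which the arm holds its last target. There are 200 camera calls.

## Working session

There is one attempt and no reset: what is moved stays moved. The work goes in short steps, Python scripts to look and compute and a tool call to move; the robot and the scene stay as the last step left them, time stands still between calls to the robot, and variables do not carry over. Pictures are saved under pics/ and viewed, at most 10 in all, crops included, and the job is handed in when it is done.

Besides the shell and the picture viewer there is one more tool, called after "Call:" by a JSON object that holds its "name" and its "arguments", one argument or row to a line. arm_command: Moves the arm, as the interface text tells. Its arguments: {"type":"object","properties":{"targets":{"type":"string"},"jaw":{"type":"number"},"squeeze":{"type":"number"}},"required":["targets"]}

```bash
mkdir -p pics; ls
cat > h.py <<'E'
import numpy as np, cv2
from cell import env
def snap(n,f):
    p=env.camera_params(n); im=np.asarray(env.read_camera(n)).copy(); cv2.imwrite('pics/'+f,im); return im,p
def ray(p,uv):
    K=np.array(p['camera_matrix'],float); d=np.array([p['k1'],0,0,0,0],float)
    # k1 model same as OpenCV radial
    q=cv2.undistortPoints(np.array([[uv]],float),K,d)[0,0]
    return np.array(p['origin'],float), np.array(p['rotation'],float)@np.array([q[0],q[1],1])
def onz(p,uv,z):
    o,d=ray(p,uv); return o+d*(z-o[2])/d[2]
def proj(p,X):
    R=np.array(p['rotation'],float)
    c=R.T@(np.array(X)-np.array(p['origin'])); K=np.array(p['camera_matrix'],float)
    return cv2.projectPoints(c.reshape(1,3),np.zeros(3),np.zeros(3),K,np.array([p['k1'],0,0,0,0],float))[0][0,0]
E
python3 - <<'E'
from h import *
for n in('top','side'):
    im,p=snap(n,n+'1.png'); print(n,p)
print(env.get_obs())
E
```

```text
pics
top {'camera_matrix': array([[384.00305144,   0.        , 324.06680133],
       [  0.        , 384.00305144, 196.30245424],
       [  0.        ,   0.        ,   1.        ]]), 'k1': 0.018634355433433423, 'origin': array([ 0.3758484 , -0.01424038,  1.0120385 ]), 'rotation': array([-1.69093010e+02, -4.95593619e-02, -9.10770477e+01])}
side {'camera_matrix': array([[412.56178188,   0.        , 317.10180359],
       [  0.        , 412.56178188, 197.5710537 ],
       [  0.        ,   0.        ,   1.        ]]), 'k1': -0.07227085612226794, 'origin': array([ 0.02785148, -0.54911005,  0.51529298]), 'rotation': array([-118.67251374,    1.4468152 ,  -45.40379421])}
{'clock': 0.1, 'joint_positions': array([6.62333333e+01, 1.38274374e+01, 2.21014261e-01, 7.65005802e+01,
       1.50180978e-03, 8.99990689e+01]), 'qvel': array([-0.00049048, -0.10242915,  0.23301063, -0.0500597 , -0.04701933,
        0.04143615]), 'tau': array([ 4.54351648e-04, -3.73138654e+01,  2.53009790e+01,  1.08614875e-02,
        9.47458534e-05, -4.93340579e-06]), 'eef_pos': array([0.20127302, 0.45708675, 0.23050305]), 'orientation': array([-1.79892997e+02, -1.50354601e-03,  1.56234262e+02]), 'wrist_force': array([ 0.75839789, -0.09284385, -0.16964676]), 'torque': array([0.00046598, 0.01048364, 0.00508585]), 'finger_force': 0.0, 'opening': 0.08545236406454118}
```

Run:
```python
s=open('h.py').read()
s=s.replace("p=env.camera_params(n); im","p=cam(n); im").replace("def snap","""from scipy.spatial.transform import Rotation as Ro
def cam(n):
    p=dict(env.camera_params(n)); p['rotation']=Ro.from_euler('xyz',p['rotation'],degrees=True).as_matrix(); return p
def snap""",1)
open('h.py','w').write(s)
```

```text
(no output)
```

View pics/top1.png

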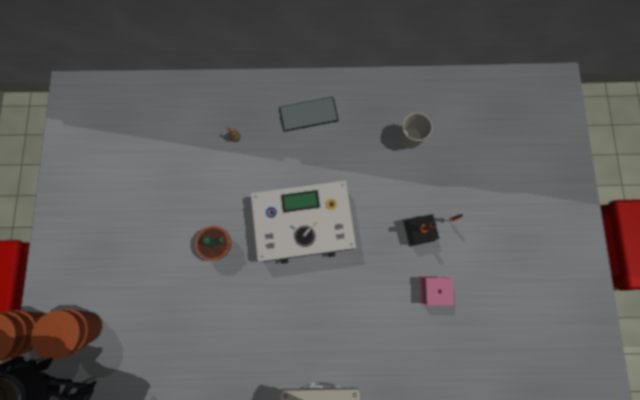

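View pics/side1.png

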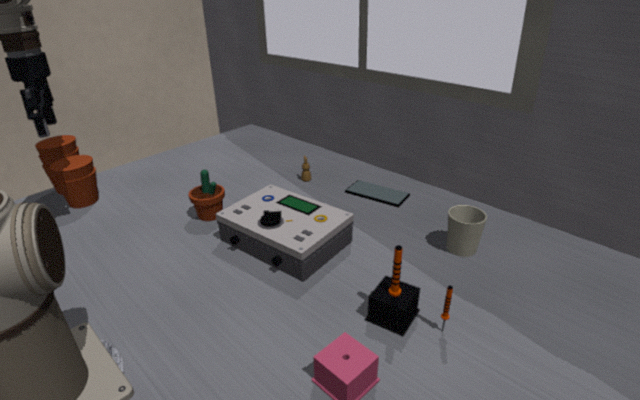

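Run:
```python
from h import *
im=cv2.imread('pics/top1.png'); s=cv2.imread('pics/side1.png'); p=cam('top'); ps=cam('side')
a=cv2.resize(im[180:270,245:365],(480,360),interpolation=cv2.INTER_CUBIC); b=cv2.resize(s[180:270,210:360],(600,360),interpolation=cv2.INTER_CUBIC)
cv2.imwrite('pics/crop1.png',np.vstack([cv2.copyMakeBorder(a,0,0,0,120,0),b])[:,:600][:600] if 0 else np.hstack([cv2.resize(a,(400,300)),cv2.resize(b,(400,240))[:240].copy() if 0 else cv2.resize(b,(400,300))]))
def cc(im,m):
    n,l,st,c=cv2.connectedComponentsWithStats(m.astype(np.uint8)); return [(c[i].round(1),st[i].tolist()) for i in range(1,n) if st[i,4]>12]
for nm,I,P in(('top',im,p),('side',s,ps)):
    h=cv2.cvtColor(I,cv2.COLOR_BGR2HSV); H,S,V=[h[...,i].astype(int) for i in range(3)]
    for cn,m in (('blue',(H>100)&(H<130)&(S>90)&(V>60)),('yel',(H>17)&(H<32)&(S>110)&(V>100)),('or',(H<14)&(S>180)&(V>60)),('blk',V<22)):
        for c,st in cc(I,m):
            if st[0]>150 and st[1]>120 : print(nm,cn,c,st,onz(P,c,.07)[:2].round(3))
```

```text
top blue [270.9 211.6] [267, 208, 9, 9, 28] [0.521 0.114]
top yel [330.7 203.9] [326, 199, 10, 10, 54] [ 0.538 -0.035]
top or [629.4 239.2] [614, 201, 26, 88, 1704] [ 0.438 -0.755]
top or [609.9 244.2] [604, 217, 13, 57, 263] [ 0.427 -0.707]
top or [422.5 228.6] [421, 225, 5, 7, 19] [ 0.472 -0.259]
side blue [267.6 197.7] [262, 195, 12, 6, 39] [0.524 0.114]
side yel [320.1 218. ] [314, 215, 13, 7, 53] [ 0.542 -0.035]
side or [206.6 197.3] [190, 187, 34, 20, 256] [0.431 0.221]
side or [210.6 212.6] [202, 206, 20, 14, 110] [0.399 0.154]
side or [397.8 255.6] [395, 250, 7, 13, 77] [ 0.543 -0.228]
side or [396.8 266.2] [394, 265, 6, 4, 18] [ 0.517 -0.244]
side or [396.7 270.9] [394, 270, 6, 3, 15] [ 0.506 -0.251]
side or [395.7 276.1] [393, 275, 6, 4, 18] [ 0.494 -0.258]
side or [395.8 281.1] [393, 280, 7, 3, 16] [ 0.483 -0.265]
side or [394.5 290.2] [388, 284, 14, 13, 107] [ 0.464 -0.277]
side or [449. 293.] [447, 289, 5, 9, 33] [ 0.516 -0.344]
side or [447.2 304.8] [445, 302, 5, 6, 15] [ 0.49  -0.355]
side or [445.1 314.5] [442, 309, 7, 11, 49] [ 0.47  -0.363]
side blk [376.6 198.6] [346, 191, 63, 15, 82] [ 0.685 -0.071]
side blk [270.3 218.8] [261, 212, 19, 14, 194] [0.47  0.039]
side blk [234.1 239.5] [230, 235, 10, 10, 59] [0.374 0.032]
side blk [276.4 260.6] [272, 256, 10, 11, 68] [ 0.386 -0.079]
side blk [392.5 308.2] [367, 277, 52, 58, 1623] [ 0.428 -0.298]
```

View pics/crop1.png

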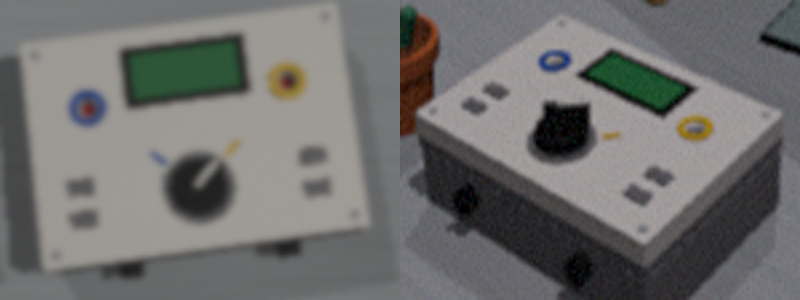

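Run:
```python
from h import *
p=cam('top'); ps=cam('side')
print('stylus top',onz(ps,(398.5,248),.14),'flange',onz(ps,(394.8,291),.055),'stand top ctr top view',onz(p,(421,229),.052))
print('proj in top', [proj(p,(*onz(ps,(394.8,291),.055)[:2],z)) for z in(.055,.143)])
print('small: bottom',onz(ps,(444,330),0), 'z', [onz(ps,(449,288),z) for z in(.06,.08,.1)],'top view tip', [onz(p,(460,215),z) for z in(.06,.08,.1)],onz(p,(438,221),0))
print('cup',onz(p,(417,127),.085),'side stand corners')
w=cv2.imread('pics/top1.png')[195:255,390:480]; cv2.imwrite('pics/crop2.png',cv2.resize(w,(720,480),interpolation=cv2.INTER_CUBIC))
```

```text
stylus top [ 0.47864708 -0.26762698  0.14      ] flange [ 0.47707192 -0.26894018  0.055     ] stand top ctr top view [ 0.47296843 -0.25949313  0.052     ]
proj in top [array([424.97657633, 227.16492431]), array([435.01743106, 222.89452264])]
small: bottom [ 0.50696877 -0.35065992  0.        ] z [array([ 0.53771438, -0.33332982,  0.06      ]), array([ 0.51531725, -0.34280856,  0.08      ]), array([ 0.49292011, -0.3522873 ,  0.1       ])] top view tip [array([ 0.50540792, -0.35689037,  0.06      ]), array([ 0.50268619, -0.34969213,  0.08      ]), array([ 0.49996446, -0.34249389,  0.1       ])] [ 0.49862059 -0.31909654  0.        ]
cup [ 0.7294988  -0.25808433  0.085     ] side stand corners
```

View pics/crop2.png

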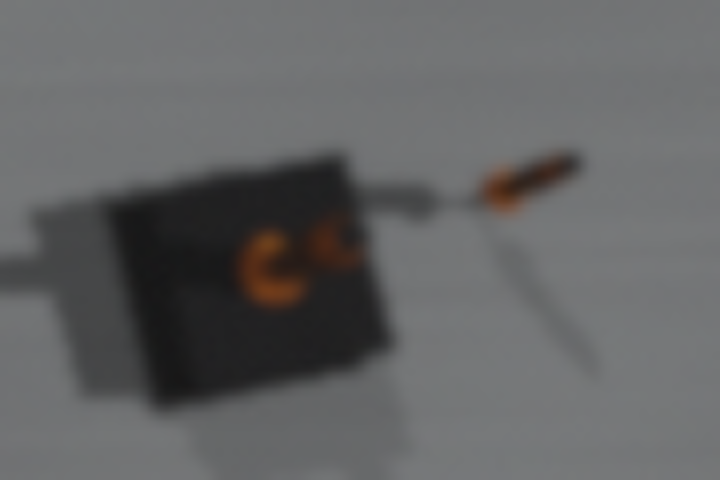

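Run:
```python
from h import *
p=cam('wrist'); o=env.get_obs(); R=Ro.from_euler('xyz',o['orientation'],degrees=True).as_matrix()
print(p['camera_matrix'],p['k1'],R.T@(p['origin']-o['eef_pos']),R.T@p['rotation'])
```

```text
[[315.15966532   0.         318.62104422]
 [  0.         315.15966532 202.45259105]
 [  0.           0.           1.        ]] -0.047769039369188325 [ 0.07783133 -0.00151141 -0.14157004] [[-4.73702070e-04 -9.52935223e-01 -3.03173606e-01]
 [ 9.99998838e-01 -8.90773585e-04  1.23740325e-03]
 [-1.44922419e-03 -3.03172668e-01  9.52934538e-01]]
```

Call:
{"name": "arm_command", "arguments": {
  "targets": "-2 -1.8 0 0.04;-5 -4.4 0 0.08;-8 -7.1 0 0.12;-11 -9.8 0 0.16;-14 -12.4 0 0.2;-17 -15.1 0 0.24;-20 -17.8 0 0.28;-23 -20.4 0 0.32;-26 -23.1 0 0.36;-29 -25.8 0 0.4",
  "jaw": 1
}}

```text
clock: 0.93
eef_pos: [0.363, 0.1027, 0.2312]
orientation: [180.0, -0.0, 133.2]
wrist_force: [0.9, 0.1, 1.1]
opening: 0.0858
finger_force: 0.0
```

Call:
{"name": "arm_command", "arguments": {
  "targets": "-3.9 -1.3 0 0;-7.8 -2.6 0 0;-11.7 -3.9 0 0;-14 -4.6 0 0;-15 -4.9 0 0;-15 -4.9 0 0;-15 -4.9 0 0"
}}

```text
clock: 1.52
eef_pos: [0.4296, -0.0379, 0.2308]
orientation: [-180.0, -0.1, 133.3]
wrist_force: [0.4, 0.0, 0.3]
opening: 0.0856
finger_force: 0.0
```

Run:
```python
from h import *
print(env.get_obs()['eef_pos'],env.get_obs()['qvel'].round(1))
im,p=snap('wrist','w1.png')
for n,X in(('R',(.54,-.035,.07)),('L',(.5225,.114,.07)),('sty',(.475,-.268,.14))): print(n,proj(p,X))
```

```text
[ 0.42960693 -0.03792875  0.23083015] [ 1.9 -1.  -0.7  0.1  0.   0. ]
R [397.2728096  251.75071254]
L [498.47873242 137.44632816]
sty [194.54408851 396.64428009]
```

View pics/w1.png

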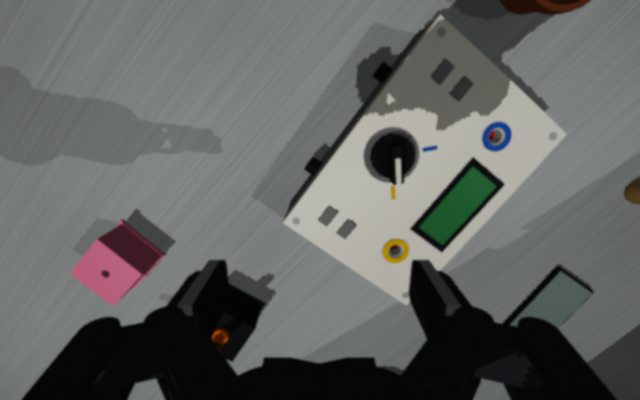

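The wrist picture shows the white stripe of the knob pointing at the yellow tick and ring (396,250); the orange flange in the stand is at (220,337).

Run:
```python
from h import *
im=cv2.imread('pics/w1.png'); p=cam('wrist')
h=cv2.cvtColor(im,cv2.COLOR_BGR2HSV); H,S,V=[h[...,i].astype(int) for i in range(3)]
for cn,m,z in (('blue',(H>100)&(H<130)&(S>90)&(V>60),.07),('yel',(H>17)&(H<32)&(S>110)&(V>90),.07),('or',(H<14)&(S>150)&(V>50),.057)):
    n,l,st,c=cv2.connectedComponentsWithStats(m.astype(np.uint8))
    for i in range(1,n):
        if st[i,4]>25:
            pts=np.argwhere(l==i)[:,::-1].astype(np.float32); e=cv2.minEnclosingCircle(pts)
            print(cn,c[i].round(1),e,st[i].tolist(),onz(p,e[0],z)[:2].round(4))
```

```text
blue [496.5 136.3] ((496.5714416503906, 136.42857360839844), 15.017106056213379) [483, 122, 28, 29, 405] [0.5201 0.114 ]
blue [429.6 148.2] ((429.5, 148.5), 6.670932292938232) [423, 146, 14, 5, 44] [0.4816 0.0611]
yel [392.6 191.9] ((393.0, 192.0), 6.082862854003906) [391, 186, 4, 13, 49] [0.4879 0.0073]
yel [395.3 250.6] ((395.4310302734375, 250.78448486328125), 13.126450538635254) [383, 239, 26, 24, 343] [ 0.5377 -0.0349]
or [560.3   5.1] ((562.0, 0.5), 26.004905700683594) [536, 0, 53, 12, 321] [0.4732 0.239 ]
or [220.  336.1] ((219.58824157714844, 337.0), 8.646352767944336) [211, 329, 18, 16, 200] [ 0.4746 -0.2651]
```

Call:
{"name": "arm_command", "arguments": {
  "targets": "-3.2 -2 0 0.08;-6.4 -4 0 0.16;-9.6 -6 0 0.24;-12.8 -8 0 0.32;-16 -10 0 0.4;-18.7 -11.7 0 0.4;-19.7 -12.4 0 0.4;-19.7 -12.4 0 0.4;-19.7 -12.4 0 0.4"
}}

```text
clock: 2.32
eef_pos: [0.475, -0.265, 0.231]
orientation: [-180.0, -0.1, 110.5]
wrist_force: [-0.6, -0.2, -0.1]
opening: 0.0856
finger_force: 0.0
```

Run:
```python
from h import *
print(env.get_obs()['eef_pos'],env.get_obs()['orientation'])
im,p=snap('wrist','w2.png')
print([proj(p,(.4746,-.266,z)) for z in(.057,.143)])
```

```text
[ 0.47500675 -0.26500009  0.23098558] [-1.79976530e+02 -9.94291826e-02  1.10465843e+02]
[array([318.93155397, 181.81958106]), array([319.04362429, 208.46644693])]
```

View pics/w2.png

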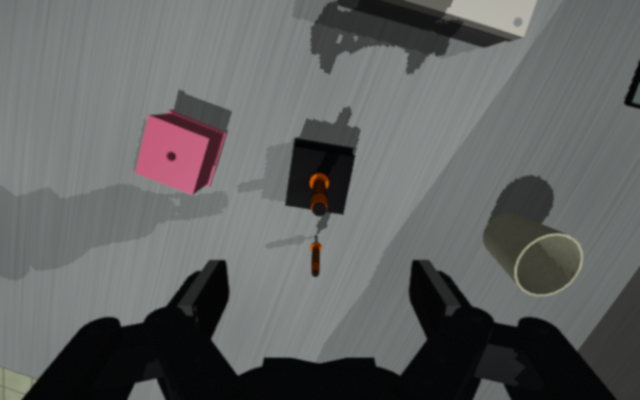

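Call:
{"name": "arm_command", "arguments": {
  "targets": "0 0 3.5 0;0 0 7 0;0 0 10.5 0;0 0 13.5 0;0 0 15 0;0 0 15 0;0 0 15 0"
}}

```text
clock: 2.95
eef_pos: [0.4747, -0.2644, 0.0812]
orientation: [-179.9, -0.1, 110.5]
wrist_force: [0.2, 0.1, 0.5]
opening: 0.0854
finger_force: 0.0
```

Call:
{"name": "arm_command", "arguments": {
  "targets": "0 0 0 0;0 0 0 0;0 0 0 0;0 0 0 0;0 0 0 0;0 0 0 0;0 0 0 0;0 0 0 0",
  "jaw": 0,
  "squeeze": 70
}}

```text
clock: 3.62
eef_pos: [0.4754, -0.2668, 0.0819]
orientation: [180.0, 0.0, 110.4]
wrist_force: [0.3, 0.4, 5.3]
opening: 0.0113
finger_force: 68.1
```

Call:
{"name": "arm_command", "arguments": {
  "targets": "0 0 -1 0;0 0 -3 0;0 0 -6 0;0 0 -9 0;0 0 -11 0;0 0 -12 0;0 0 -12 0;0 0 -12 0"
}}

```text
clock: 4.28
eef_pos: [0.4749, -0.2665, 0.201]
orientation: [-180.0, -0.0, 110.4]
wrist_force: [0.0, -0.0, -0.8]
opening: 0.0115
finger_force: 68.5
```

Run:
```python
from h import *
o=env.get_obs();print(o['eef_pos'],o['orientation'],o['wrist_force'])
im,p=snap('side','s2.png'); w,pw=snap('wrist','w3.png')
a=proj(p,o['eef_pos']).astype(int); print(a,proj(p,o['eef_pos']-[0,0,.074]),proj(pw,o['eef_pos']-[0,0,.074]))
u,v=a
c=cv2.resize(im[max(v-60,0):v+90,u-75:u+75],(400,400),interpolation=cv2.INTER_CUBIC)
cv2.imwrite('pics/c3.png',np.hstack([c,w[:,120:520]]))
```

```text
[ 0.47491898 -0.26649386  0.20095201] [-1.79989372e+02 -7.25151433e-03  1.10395669e+02] [ 0.02405432 -0.04939782 -0.79151448]
[399 214] [395.89883548 255.6118732 ] [320.78172717 214.7867664 ]
```

View pics/c3.png

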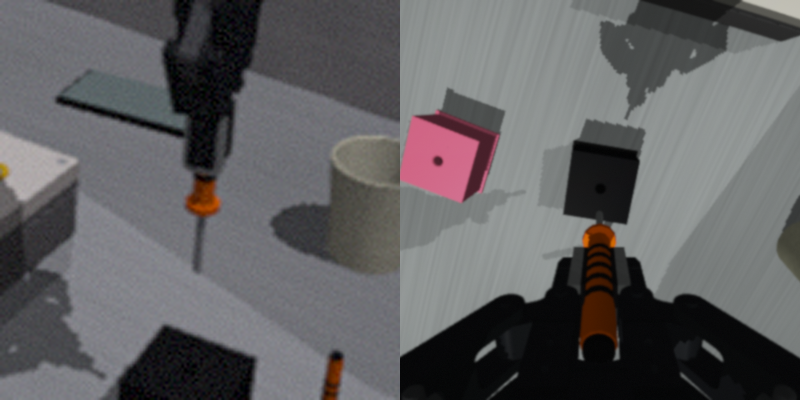

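Call:
{"name": "arm_command", "arguments": {
  "targets": "2 1.4 0 0;4.6 3.3 0 0;7.6 5.5 0 0;10.6 7.6 0 0;13.6 9.7 0 0;16.4 11.7 0 0;18.5 13.2 0 0;19.5 14 0.5 0;19.5 14 2 0;19.5 14 3.5 0"
}}

```text
clock: 5.22
eef_pos: [0.5382, -0.0341, 0.1646]
orientation: [-179.9, -0.0, 110.5]
wrist_force: [0.4, -0.2, -1.7]
opening: 0.0115
finger_force: 68.5
```

Call:
{"name": "arm_command", "arguments": {
  "targets": "0 0 0 0;0 0 0 0;0 0 0 0"
}}

```text
clock: 5.47
eef_pos: [0.5381, -0.0355, 0.166]
orientation: [-179.9, -0.0, 110.3]
wrist_force: [-0.7, -0.3, -0.3]
opening: 0.011
finger_force: 68.5
```

Run:
```python
from h import *
o=env.get_obs();print(o['eef_pos'],o['orientation'],o['wrist_force'])
w,p=snap('wrist','w4.png'); s,ps=snap('side','s4.png')
print(proj(p,(.5377,-.0349,.07)),proj(p,o['eef_pos']-[0,0,.074]),proj(ps,o['eef_pos']-[0,0,.074]))
h=cv2.cvtColor(w,cv2.COLOR_BGR2HSV); H,S,V=[h[...,i].astype(int) for i in range(3)]
n,l,st,c=cv2.connectedComponentsWithStats(((H>17)&(H<32)&(S>110)&(V>70)).astype(np.uint8))
for i in range(1,n):
    if st[i,4]>25: print(c[i],st[i])
u,v=proj(ps,o['eef_pos']-[0,0,.074]).astype(int)
cv2.imwrite('pics/c4.png',np.hstack([cv2.resize(w[140:270,255:385],(400,400),interpolation=cv2.INTER_CUBIC),cv2.resize(s[v-40:v+40,u-40:u+40],(400,400),interpolation=cv2.INTER_CUBIC)]));print(u,v)
```

```text
[ 0.53809174 -0.03550956  0.16598604] [-1.79936695e+02 -1.97783460e-02  1.10348736e+02] [-0.69420887 -0.34810403 -0.27805806]
[319.81810752 203.26468989] [320.12318181 213.41886903] [318.68265738 209.43269185]
[632.9483871    7.90967742] [623   0  17  15 155]
[276.54255319 131.37234043] [271 123  13  18  94]
[319.80802792 203.09249564] [303 188  35  33 573]
318 209
```

View pics/c4.png

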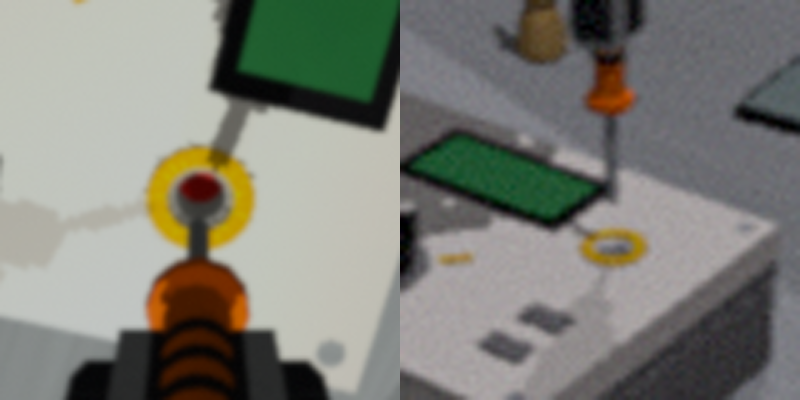

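Run:
```python
from h import *
o=env.get_obs();t=o['eef_pos']-[0,0,.074]
p=cam('wrist');ps=cam('side')
print('side: hole',onz(ps,(320.6,218.4),.07)[:2],'tip',onz(ps,(320.6,208.8),t[2])[:2])
print('wrist: hole',onz(p,(320.1,204.1),.07)[:2],'tip',[onz(p,(319.8,v),t[2])[:2] for v in(211.5,213.4)],t)
R=Ro.from_euler('xyz',o['orientation'],degrees=True).as_matrix();print(R[:,:2].T)
```

```text
side: hole [ 0.54111725 -0.0373552 ] tip [ 0.54135362 -0.0378024 ]
wrist: hole [ 0.53917911 -0.0357941 ] tip [array([ 0.53822118, -0.03423362]), array([ 0.53872977, -0.03560232])] [ 0.53880674 -0.03554641  0.0929594 ]
[[-3.47671564e-01  9.37616239e-01 -5.21561985e-04]
 [ 9.37615719e-01  3.47671926e-01  9.97802534e-04]]
```

Call:
{"name": "arm_command", "arguments": {
  "targets": "0 0 0.7 0;0 0 1.5 0;0 0 2.1 0;0 0 2.7 0;0 0 3.1 0;0 0 3.4 0;0 0 3.4 0;0 0 3.4 0"
}}

```text
clock: 6.23
eef_pos: [0.5383, -0.0349, 0.1322]
orientation: [-180.0, -0.0, 110.4]
wrist_force: [0.7, -0.1, -1.1]
opening: 0.0112
finger_force: 68.5
```

Call:
{"name": "arm_command", "arguments": {
  "targets": "0 0 0.2 0;0 0 0.4 0;0 0 0.5 0;0 0 0.6 0;0 0 0.7 0;0 0 0.7 0;0 0 0.7 0"
}}

```text
clock: 6.82
eef_pos: [0.5388, -0.035, 0.1258]
orientation: [179.9, 0.0, 110.4]
wrist_force: [0.4, -0.0, 3.6]
opening: 0.0114
finger_force: 68.9
```

Call:
{"name": "arm_command", "arguments": {
  "targets": "0 0 0.1 0;0 0 0.2 0;0 0 0.3 0;0 0 0.35 0;0 0 0.35 0;0 0 0.35 0;0 0 0.35 0"
}}

```text
clock: 7.4
eef_pos: [0.539, -0.035, 0.123]
orientation: [179.9, 0.0, 110.4]
wrist_force: [-1.5, -0.7, 8.6]
opening: 0.0115
finger_force: 69.6
```

Call:
{"name": "arm_command", "arguments": {
  "targets": "0 0 0.05 0;0 0 0.05 0;0 0 0.05 0;0 0 0.05 0;0 0 0.05 0;0 0 0.05 0"
}}

```text
clock: 7.9
eef_pos: [0.5391, -0.035, 0.1229]
orientation: [179.9, 0.1, 110.4]
wrist_force: [-0.9, 0.6, 10.7]
opening: 0.0113
finger_force: 69.8
```

Run:
```python
from h import *
f=[]
for i in range(3):
    if i<2: snap(('wrist','side')[i],'e%d.png'%i)
    o=env.get_obs(); f.append(o['wrist_force'].round(1))
print(f,o['eef_pos'],o['finger_force'],o['qvel'].round(2))
a=cv2.imread('pics/e0.png');b=cv2.imread('pics/e1.png')
cv2.imwrite('pics/c5.png',np.hstack([cv2.resize(a[140:270,255:385],(400,400)),cv2.resize(b[170:250,280:360],(400,400))]))
```

```text
[array([-1.1,  0.2, 10.2]), array([-1.6,  0.1, 11.2]), array([-1.6,  0.1, 11.2])] [ 0.53909039 -0.03504024  0.12284629] 69.76616263389587 [-0.01  0.04 -0.02 -0.08  0.    0.02]
```

View pics/c5.png

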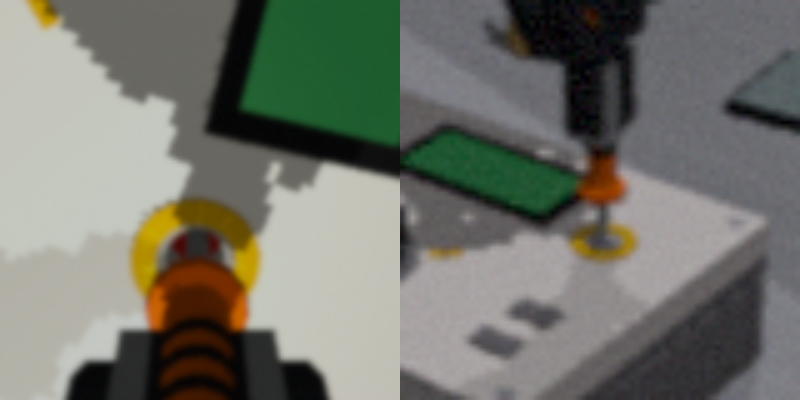

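The pin is inside the yellow hole and sits on the red button. The push is steady at about 11 N, and the arm is at rest.

```bash
python3 -c "
from cell import env
print(env.close_job())"
```

```text
the job is handed in; nothing more can be done
None
```

I handed the job in with the stylus through the yellow (right) guard hole, the line the selector points to, holding that reset down at a steady 11 N or so (fully down takes about 6 N); no verdict came back.

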